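# Restock the note-block tray and lock its follower

### The arm

A 6-joint arm with a two-finger parallel gripper is mounted at the origin on a cart in front of the work surface, level with it; the furniture and walls round the work are solid. World frame = base frame: x ahead of the robot, y to its left, z up, the work surface at z = 0. Lengths are in m, angles in rad, forces in N, time in s.
With the tool pointing down it reaches from about 0.25 to 0.775 m from the base axis. Payload 4 kg.
Tool frame: the origin (TCP) lies between the finger pads; the fingertips stand 8 mm ahead of it and the grasp point (between the pads) lies 11 mm behind it (robot.nose_length is the z of the fingertips in the tool frame, in m); z points along the fingers, y is the line along which they close (so a half turn about z gives the same grasp; the last joint's range is limited). The gripper opens to 94 mm and grips with 3 to 60 N. Pads are 16 mm wide; open, the fingers measure 119 mm over their backs; the gripper's body (75 mm by 177 mm) begins 78 mm behind the grasp point.
Start: joints at [1.088, 0.087, 1.371, -0, 1.684, -0.103], TCP at [0.204, 0.511, 0.214] pointing down, gripper open.
Joint ranges: [-3.1, 3.1], [-0.76, 2.03], [0.27, 2.55], [-1.08, 4.22], [0.17, 2.65], [-2.57, 2.57]. Speed limits (rad/s): [2.79, 2.79, 3.14, 3.14, 3.14, 3.14].

### API

Orientations are given as a rotation vector (axis times angle).
In Python, from workcell import robot gives the robot as it stands.
- The arm moves only by the tool step_arm, never from a script. Its argument "deltas" is a list of rows, each a list of 2 entries, a list of its own where there are three numbers: the shift along the world's x, y, z in mm, then the turn about the world's z in rad. In form: [[[dx, dy, dz], yaw], ...]. A call has 1 to 20 rows; each row shifts and turns the commanded pose from where the row before left it; what a row does not reach is not made up. A row lasts 1/10 s, in which the tool goes at most 50 mm and 8.59 degrees, less where a joint would pass 70% of its speed; a pose out of reach is approached as far as the arm can. A call is refused whole if a number of a shift passes 50 or a number of a turn 0.15, either way. A call with a gripper value outside its range is refused whole. "jaw" is the opening, from 0 (shut) to 1 (fully open), set as the call begins (left out, the last holds). The fingers move at their own pace and stop on an object; "squeeze" is the grip in N (left out, the last holds). Time passes only in rows, so rows that do not move let the fingers close. It gives the time, the measured TCP pose, the force, the opening and the grip force at its end, in the units of the state.
- robot.read_state(): the state, without advancing time (a new reading comes with each control period).
- robot.get_image(name): name is "scene" or "side" or "wrist"; returns a dict with "color" (400x640x3 uint8, red, green, blue), "fx", "fy", "cx", "cy" (pixels), "D" ([k1, k2, p1, p2, k3] as OpenCV has them; the pictures are not rectified), "position" and "orientation" of the camera in the world. Camera axes: x right, y down, z forward; pixel columns grow to the right and rows downward; lengths in m; the calibration is good to about 2 mm. A picture is of the moment at which its call begins. There is no depth.
- robot.close_job(): hands the job in; it is judged then, once.
Trained networks look in a picture, given as the dict that the camera call returned (one of the last four; its "shot" number tells which), for a name from the list of things; names that differ only in an ending like _2 or _b are one class to them, and where a whole thing is asked for, a point or a joint stands for the part that bears it (a point fixed in the world has none). Each returns a list of dicts, best first, with "confidence" (0 to 1); they miss things now and then, are a little off and sometimes report something else, mostly with a low value. They report only what shows in the picture. A call takes as long as a camera call.
- robot.silhouettes(name, picture): "mask" (400x640 bool, what is visible of it) and "rect" ([left, top, right, bottom] as shares, 0 to 1, of the picture: columns of its width, rows of its height, round what is visible of it).
- robot.spot_point(name, picture): "at" ([column, row] as shares, 0 to 1, of the picture: columns of its width, rows of its height: a listed point, or the origin of a listed thing).
The state is a dict: "time_s": time; "joint_pos": joint angles; "dq": joint speeds; "joint_torque": joint torques, N m; "tool_pos": TCP position; "eef_rot": TCP orientation; "force": force on the tool from outside, world axes, zero at the start; "ft_torque": the same for the moment, N m; "gripper_width": opening from 0.0 (shut) to 1.0 (fully open); "grip_force": force on a finger pad.
Only numpy, scipy, OpenCV 4.12 (cv2) and the standard library are available. Lean on these libraries where they do the work, as an engineer would, in place of code of your own. Each camera call takes 0.05 s, during which the arm holds its last target. There are 200 camera calls.

### The job

The note blocks in the white tray have slumped: squeeze the red release lever against the follower's black tab, draw the follower well back to make room, and stand the loose sticky-note block upright in the tray behind the row. Then, with the lever held squeezed again, slide the follower up until all five blocks stand upright and snug (gently, without crushing them), and let go so that the follower locks in the closest notch the row allows. Leave the clip carton, correction tape, highlighter and glue stick where they are.

Things in the scene. Friction and masses are not known exactly. Their poses are not given: they have to be found in the camera images.
- tray: White stock tray fixed on the counter, 301 x 112 mm. Origin on the counter, on the centre line of the blocks' channel; +x runs along the channel to the front panel (away from the robot), +z up. x from -180 to +121 mm; floor 6 mm thick; channel 88 mm wide (y -44 to +44 mm), side walls 26 mm high; front panel 66 mm high, inner side at x = +115 mm.
- follower (a joint): Slide of the black follower along the tray, m, growing towards the front panel; the front face of its plate lies at tray x = value - 0.090. Starts between 0.030 and 0.055, rear stop at -0.015. Plate 84 mm wide, up to 72 mm above the tray floor. Lever squeezed, it slides with about 1 N; with the pawl riding on a land, about 3 N; pushing the slumped row upright takes up to about 10 N.
- lever (a joint): Angle of the red release lever, rad: 0 = released, pawl down in a notch; about 0.14 = let go, but the pawl stands on a land between notches; 0.21 = fully squeezed, pawl clear of the strip (clear above 0.16). A spring pushes it back: 3 N at the grip when released, 6 N when fully squeezed.
- follower_grip (a point): Where to pinch, along the tray's x: between the follower's black tab (front face flush with the plate, 15 mm ahead of this point, 36 mm wide) and the red lever paddle behind (30 mm wide), both 6 mm thick. 118 mm above the counter; tab and paddle end 131 mm above it. Over both backs: 30 mm released, 17 mm on a land, 12 to 15 mm fully squeezed. Axes as the tray's.
- follower_face (a point): Point on the front face of the follower's plate, on the centre line, 40 mm above the tray floor. Axes as the tray's.
- block_a_mid (a point): Centre of a sticky-note block, 76 x 76 x 22 mm, 0.06 kg, smooth, layered in several colours, light blue towards the follower, in the tray: the foremost, slumped about 0.35 rad forward against the front panel. Its z axis is across the 22 mm thickness, level and towards the follower when it stands upright.
- block_b_mid (a point): Centre of the second block in the tray (as block_a), leaning on the first.
- block_c_mid (a point): Centre of the third block in the tray, leaning on the second.
- block_d_mid (a point): Centre of the fourth, rearmost block in the tray, leaning on the third; its foot is about 115 mm behind the front panel, 35 to 60 mm ahead of the follower at the start. All five closed up upright reach 110 mm back from the front panel.
- block_e_mid (a point): Centre of the loose block (same kind, 0.04 to 0.085 kg), standing on edge on the counter to the left of the tray, 76 mm high. Its z axis is level, across its 22 mm thickness, along which it can be pinched.
- block_a: Block a itself; origin at the centre of its front 76 x 76 mm face.
- block_b: Block b itself; origin as block_a.
- block_c: Block c itself; origin as block_a.
- block_d: Block d itself; origin as block_a.
- block_e: The loose block itself; origin at the centre of the 76 x 76 mm face that its z axis points away from.
- pawl_tip (a point): Tip of the steel pawl, 3.5 mm wide along x. It drops into 6 mm notches, 10 mm apart, of a dark steel strip outside the tray's left (+y) wall; down in one, it blocks the follower both ways. The strip sits up to 5 mm either way along x and is not measured: the lock has to be felt. On a land it drops in by itself when the follower is eased along to a notch.
- clip_box: Bystander: the nearer of two green cartons of clips, 42 x 58 x 20 mm, left of the tray; origin under its middle.
- corr_tape: Bystander: green and black correction tape dispenser, 62 mm, left of the tray's rear; origin under its middle.
- hilite: Bystander: pink highlighter, 119 mm, lying right of the pen holders; origin under its middle.
- glue_stick: Bystander: red and yellow glue stick, standing, 92 mm high, right of the pen holders; origin under its middle.

How it is judged:
By the outcome, as a careful person would: the job done as asked, in the order asked, and still so for the second after the job is handed in, with the robot touching nothing.
It also fails if it takes over 58 s, if anything falls off the work surface, if the arm or the gripper's body presses on something with over 40 N, if the wrist force passes 120 N, or if a joint passes its speed limit or range.

## Working session

There is one attempt and no reset: what is moved stays moved. The work goes in short steps, Python scripts to look and compute and a tool call to move; the robot and the scene stay as the last step left them, time stands still between calls to the robot, and variables do not carry over. Pictures are saved under pics/ and viewed, at most 10 in all, crops included, and the job is handed in when it is done.

Besides the shell and the picture viewer there is one more tool, called as name(argument=value, ...), one argument or row to a line, values as JSON. step_arm: Moves the arm, as the interface text tells. Its arguments: {"type":"object","properties":{"deltas":{"type":"array","items":{"type":"array"}},"jaw":{"type":"number"},"squeeze":{"type":"number"}},"required":["deltas"]}

```bash
mkdir -p pics
cat > h.py <<'E'
import numpy as np, cv2
from scipy.spatial.transform import Rotation as R
from scipy.optimize import least_squares
from workcell import robot
def rot(im):
    o=np.array(im["orientation"],float)
    return R.from_rotvec(o) if o.size==3 else (R.from_matrix(o) if o.shape==(3,3) else R.from_quat(o))
def K(im): return np.array([[im["fx"],0,im["cx"]],[0,im["fy"],im["cy"]],[0,0,1.]])
def ray(im,at):
    p=np.array([[[at[0]*640,at[1]*400]]],float)
    u=cv2.undistortPoints(p,K(im),np.array(im["D"],float))[0,0]
    d=rot(im).apply([u[0],u[1],1.]); return np.array(im["position"]),d/np.linalg.norm(d)
def onz(im,at,z):
    o,d=ray(im,at); return o+d*(z-o[2])/d[2]
def tri(rays):
    A=np.zeros((3,3));b=np.zeros(3)
    for o,d in rays:
        P=np.eye(3)-np.outer(d,d);A+=P;b+=P@o
    x=np.linalg.solve(A,b)
    return x,[float(np.linalg.norm((np.eye(3)-np.outer(d,d))@(x-o))) for o,d in rays]
def proj(im,X):
    r=rot(im).inv(); t=-r.apply(im["position"])
    return cv2.projectPoints(np.array(X,float).reshape(-1,3),r.as_rotvec(),t,K(im),np.array(im["D"],float))[0][:,0]
def save(im,n): cv2.imwrite("pics/"+n,im["color"][:,:,::-1])
E
cat > a.py <<'E'
from h import *
ims={n:robot.get_image(n) for n in("scene","side","wrist")}
s=robot.read_state();print(s["tool_pos"],s["eef_rot"],s["force"],s["time_s"])
for n,i in ims.items(): save(i,n+"0.png"); print(n,i["position"],i["orientation"],i["fx"])
cv2.imwrite("pics/both.png",np.vstack([cv2.resize(ims[n]["color"][:,:,::-1],(480,300)) for n in("scene","side")]))
for name in["tray","follower_grip","follower_face","pawl_tip","block_d_mid","block_a_mid","block_e_mid","block_e","clip_box","corr_tape","hilite","glue_stick"]:
    rs=[]
    for n,i in ims.items():
        r=robot.spot_point(name,i)
        if r and r[0]["confidence"]>.3:
            rs.append(ray(i,r[0]["at"]));print(name,n,[(round(q["confidence"],2),(np.array(q["at"])*[640,400]).round()) for q in r[:4]], "z0",onz(i,r[0]["at"],0).round(3))
    if len(rs)>1: x,e=tri(rs);print("  ->",x.round(4),np.round(e,4))
E
python3 a.py
```

```text
[0.2037179  0.51044292 0.21257842] [-5.92962300e-01 -3.08463893e+00  2.59844975e-03] [-1.00565626  0.40358277 -0.30103782] 0.15
scene [-0.27903469 -0.46314963  1.09178347] [-2.12905526  1.15310986 -0.49023218] 516.2485661885904
side [0.43586103 0.84761847 0.7216538 ] [-0.20949478  2.76535708 -1.36831877] 365.61222848627847
wrist [0.13112157 0.538847   0.38385525] [2.40621518 1.6316119  0.22143503] 356.61931934239624
tray scene [(0.59, array([274., 197.])), (0.28, array([201., 200.]))] z0 [0.538 0.209 0.   ]
tray side [(0.57, array([303., 269.]))] z0 [0.558 0.208 0.   ]
  -> [ 0.5514  0.2106 -0.0042] [0.0084 0.0084]
follower_grip scene [(0.64, array([263., 176.]))] z0 [0.591 0.286 0.   ]
follower_face scene [(0.86, array([268., 191.]))] z0 [0.549 0.238 0.   ]
follower_face side [(0.59, array([322., 257.])), (0.54, array([277., 258.]))] z0 [0.516 0.157 0.   ]
  -> [0.5101 0.2057 0.0506] [0. 0.]
pawl_tip scene [(0.5, array([237., 202.]))] z0 [0.461 0.284 0.   ]
pawl_tip side [(0.76, array([345., 283.]))] z0 [0.446 0.239 0.   ]
  -> [0.4436 0.2639 0.0285] [0.0019 0.0019]
block_d_mid scen
[... 1264 characters left out ...]
0.2925 -0.0579] [0.0568 0.0568]
corr_tape scene [(0.57, array([290., 163.])), (0.46, array([203., 196.]))] z0 [0.686 0.255 0.   ]
corr_tape side [(0.76, array([354., 338.])), (0.71, array([286., 256.])), (0.52, array([272., 259.]))] z0 [0.413 0.39  0.   ]
  -> [0.5219 0.2926 0.0152] [0.1428 0.1428]
hilite scene [(0.8, array([395., 281.]))] z0 [ 0.467 -0.227  0.   ]
hilite side [(0.45, array([353., 337.])), (0.19, array([270., 257.]))] z0 [0.415 0.388 0.   ]
  -> [ 0.5461 -0.0344 -0.4011] [0.2027 0.2027]
glue_stick scene [(0.63, array([412., 313.]))] z0 [ 0.406 -0.304  0.   ]
glue_stick side [(0.48, array([370., 170.]))] z0 [ 0.401 -0.304  0.   ]
  -> [ 0.4026 -0.304   0.0018] [0.0024 0.0024]
```

View pics/both.png

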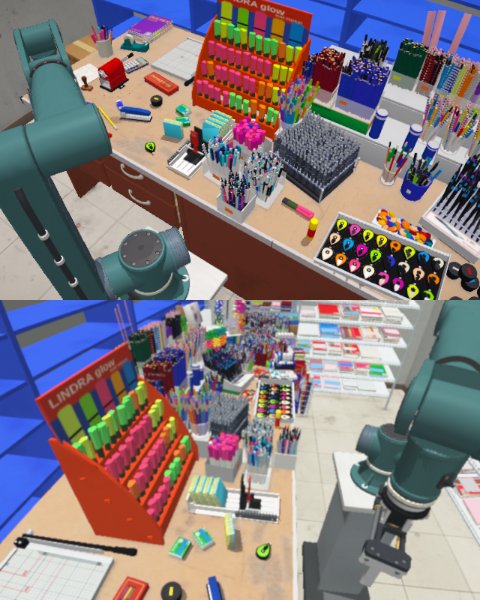

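```bash
cat > b.py <<'E'
import cv2,numpy as np
a=cv2.imread("pics/scene0.png")[110:260,170:370];b=cv2.imread("pics/side0.png")[200:350,210:410]
cv2.imwrite("pics/crop.png",np.hstack([cv2.resize(q,(400,300),interpolation=cv2.INTER_CUBIC) for q in(a,b)]))
E
python3 b.py
```

```text
(no output)
```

View pics/crop.png

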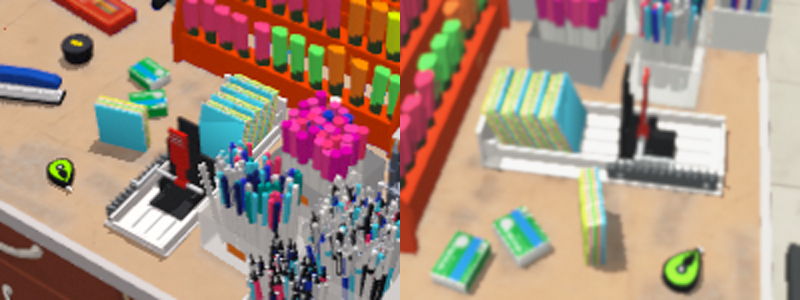

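The pictures show the tray running roughly along world +x, with the follower at scene (270,185). Block e stands to the left of the tray at scene (232,171) / side (304,309), its thickness roughly along x. I'll move above it for a close wrist view.

step_arm(
  deltas=[
    [[10, -10, 12], -0.08],
    [[20, -20, 12], -0.08],
    [[20, -21, 12], -0.08],
    [[20, -21, 12], -0.08],
    [[20, -21, 12], -0.08],
    [[20, -21, 12], -0.08],
    [[20, -21, 12], -0.08],
    [[20, -21, 12], -0.08],
    [[20, -21, 10], -0.08],
    [[20, -21, 0], -0.08],
    [[20, -21, 0], -0.08],
    [[20, -21, 0], -0.08],
    [[20, -21, 0], -0.08],
    [[20, -21, 0], -0.08],
    [[10, -10, 0], -0.07],
    [[0, 0, 0], 0],
  ],
  jaw=1,
)

```text
time_s: 3.55
tool_pos: [0.4849, 0.2175, 0.319]
eef_rot: [-2.223, -2.219, 0.001]
force: [0.2, 0.0, -0.1]
gripper_width: 0.996
grip_force: 0.0
```

```bash
sed -e 's/save(i,n+"0.png")/save(i,n+"1.png")/; s/"pics\/both.png"/"pics\/both1.png"/' a.py > a1.py; python3 a1.py
```

```text
[0.48346567 0.21932705 0.31961226] [-2.21805319e+00 -2.22423563e+00 -3.19385122e-04] [0.75044151 0.2385884  0.42775255] 3.7
scene [-0.27903469 -0.46314963  1.09178347] [-2.12905526  1.15310986 -0.49023218] 516.2485661885904
side [0.43586103 0.84761847 0.7216538 ] [-0.20949478  2.76535708 -1.36831877] 365.61222848627847
wrist [0.48369949 0.29639766 0.49087506] [ 2.86982133e+00  3.94298850e-03 -2.43439089e-04] 356.61931934239624
tray scene [(0.62, array([275., 191.])), (0.32, array([244., 163.]))] z0 [0.56 0.22 0.  ]
tray side [(0.8, array([299., 269.])), (0.35, array([327., 240.])), (0.21, array([286., 256.]))] z0 [0.567 0.211 0.   ]
tray wrist [(0.83, array([366., 168.]))] z0 [0.558 0.21  0.   ]
  -> [0.5604 0.2145 0.0042] [0.0044 0.0062 0.0045]
follower_grip scene [(0.72, array([262., 177.])), (0.3, array([285., 175.])), (0.26, array([238., 202.]))] z0 [0.584 0.287 0.   ]
follower_grip side [(0.9, array([329., 241.])), (0.45, array([320., 261.]))] z0 [0.505 0.092 0.   ]
follower_grip wrist [(0.87, array([322., 184.]))] z0 [0.497 0.188 0.   ]
  -> [0.4944 0.2112 0.1127] [0.0015 0.001
[... 2139 characters left out ...]
7 0.0101]
corr_tape scene [(0.69, array([233., 172.])), (0.6, array([204., 196.])), (0.39, array([237., 204.]))] z0 [0.555 0.377 0.   ]
corr_tape side [(0.72, array([264., 256.])), (0.68, array([352., 338.]))] z0 [0.671 0.181 0.   ]
corr_tape wrist [(0.65, array([260.,  34.])), (0.59, array([407., 174.]))] z0 [0.416 0.384 0.   ]
  -> [0.5119 0.3323 0.1391] [0.0602 0.1082 0.08  ]
hilite scene [(0.63, array([396., 281.]))] z0 [ 0.469 -0.23   0.   ]
glue_stick scene [(0.83, array([411., 311.])), (0.68, array([238., 203.]))] z0 [ 0.412 -0.301  0.   ]
glue_stick side [(0.54, array([370., 166.])), (0.38, array([295., 256.]))] z0 [ 0.4   -0.332  0.   ]
  -> [ 0.4008 -0.3036  0.0173] [0.0002 0.0002]
```

View pics/wrist1.png

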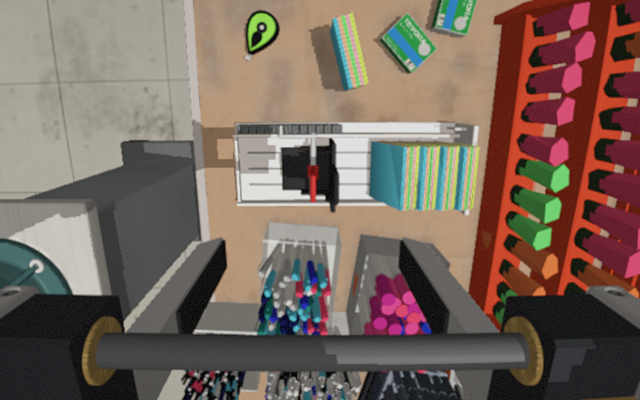

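The wrist view shows the tray almost aligned with x, with the tab and paddle at (315–335,140–210). Block e is at (350,50), turned slightly, light blue towards the robot. Next I'll get the two yaws.

```bash
cat > c.py <<'E'
from h import *
im=robot.get_image("wrist")
ms=[m for m in robot.silhouettes("block_e",im) if m["rect"][3]<.3 and .4<m["rect"][0]<.56]
m=ms[0]["mask"].astype(np.uint8);print(len(ms),ms[0]["confidence"],np.array(ms[0]["rect"])*[640,400,640,400])
B=np.array([[a,b,c] for a in(-.011,.011) for b in(-.038,.038) for c in(0,.076)])
def iou(p):
    X=R.from_euler("z",p[2]).apply(B)+[p[0],p[1],0]
    h=cv2.convexHull((proj(im,X)*8).round().astype(np.int32))
    k=np.zeros_like(m);cv2.fillConvexPoly(k,h,1,shift=3)
    return -(k&m).sum()/(k|m).sum()
from scipy.optimize import minimize
b=min((minimize(iou,[.526,.352,y],method="Nelder-Mead",options=dict(initial_simplex=[[.526,.352,y],[.534,.352,y],[.526,.36,y],[.526,.352,y+.1]])) for y in(0,.1,.2,.3)),key=lambda r:r.fun)
print("e",b.x.round(4),b.fun)
t=robot.silhouettes("tray",im)[0];tm=t["mask"];print(t["confidence"],np.array(t["rect"])*[640,400,640,400])
for f,cols in((0,range(245,440,5)),(-1,range(242,300,4))):
    P=np.array([onz(im,((c+.5)/640,(np.where(tm[:,c])[0][f]+(.0 if f==0 else 1))/400),.026)[:2] for c in cols if tm[:,c].any()])
    k=np.polyfit(P[:,0],P[:,1],1);r=P[:,1]-np.polyval(k,P[:,0]);g=abs(r)<.003
    print("edge",np.polyfit(P[g,0],P[g,1],1),P[0],P[-1],g.mean())
for n in("follower_grip","pawl_tip"):
    print(n,[(q["confidence"],onz(im,q["at"],.118 if n[0]=="f" else .028).round(4)) for q in robot.spot_point(n,im)[:2]])
for p in((238,124),(238,203),(312,168),(334,142),(334,210)): print(p,[onz(im,(p[0]/640,p[1]/400),z)[:2].round(4) for z in(.026,.078,.131)])
E
python3 c.py
```

```text
1 0.87 [329.984  13.52  368.576  90.52 ]
e [ 0.5873  0.3733 -0.4   ] 0.0
0.81 [232.192 123.6   477.696 211.08 ]
edge [0.07872611 0.22638567] [0.39792432 0.25912358] [0.64230822 0.27389389] 0.41025641025641024
edge [0.00160689 0.16194637] [0.38928987 0.1625711 ] [0.46544573 0.16269348] 1.0
follower_grip [(0.86, array([0.4979, 0.2109, 0.118 ])), (0.4, array([0.5132, 0.3394, 0.118 ]))]
pawl_tip [(0.64, array([0.4444, 0.266 , 0.028 ])), (0.18, array([0.4211, 0.3754, 0.028 ]))]
(238, 124) [array([0.3888, 0.2718]), array([0.3995, 0.2746]), array([0.4103, 0.2773])]
(238, 203) [array([0.3834, 0.1668]), array([0.3946, 0.1813]), array([0.4061, 0.196 ])]
(312, 168) [array([0.4837, 0.2148]), array([0.4837, 0.2239]), array([0.4837, 0.2332])]
(334, 142) [array([0.5121, 0.2489]), array([0.509 , 0.2542]), array([0.5057, 0.2596])]
(334, 210) [array([0.5137, 0.1571]), array([0.5104, 0.1727]), array([0.507 , 0.1885])]c.py:10: RuntimeWarning: overflow encountered in scalar negative
  return -(k&m).sum()/(k|m).sum()
```

```bash
sed -i 's/return -(k&m).sum()/return -1.0*(k\&m).sum()/; s/^    P=np/    continue;P=np/; s/    k=np.polyfit.*//; s/    print("edge".*//' c.py; python3 c.py 2>&1 | grep "^e\|Err"
```

```text
IndexError: list index out of range
```

step_arm(
  deltas=[
    [[4, 0, -20], 0],
    [[2, -2, -30], 0],
    [[2, -2, -30], 0],
    [[2, -2, -30], 0],
    [[2, -2, -25], 0],
    [[0, 0, -20], 0],
    [[0, 0, -15], 0],
    [[0, 0, 0], 0],
  ],
  jaw=1,
)

```text
time_s: 6.65
tool_pos: [0.4945, 0.2104, 0.1469]
eef_rot: [-2.219, -2.221, 0.007]
force: [-0.3, -0.4, -0.3]
gripper_width: 1.004
grip_force: 0.0
```

```bash
cat > d.py <<'E'
from h import *
import sys
s=robot.read_state();print(s["tool_pos"].round(4) if hasattr(s["tool_pos"],"round") else s["tool_pos"])
for name in sys.argv[1:]:
    rs=[]
    for n in("scene","side","wrist"):
        i=robot.get_image(n)
        for q in robot.spot_point(name,i)[:1]:
            if q["confidence"]>.4: rs.append(ray(i,q["at"]));print(name,n,round(q["confidence"],2),onz(i,q["at"],.118).round(4))
    if len(rs)>1: x,e=tri(rs);print(" ->",x.round(4),np.round(e,4))
E
python3 d.py follower_grip follower_face
```

```text
[0.4945 0.2104 0.1469]
follower_grip scene 0.68 [0.4829 0.2091 0.118 ]
follower_grip side 0.94 [0.5035 0.2181 0.118 ]
follower_grip wrist 0.85 [0.4963 0.212  0.118 ]
 -> [0.4971 0.2125 0.1105] [0.0077 0.0073 0.0032]
follower_face scene 0.56 [0.4599 0.159  0.118 ]
follower_face side 0.84 [0.5057 0.2717 0.118 ]
follower_face wrist 0.77 [0.5072 0.233  0.118 ]
 -> [0.5132 0.2079 0.0466] [0.0033 0.0032 0.0057]
```

step_arm(
  deltas=[
    [[0, 0, -15], 0],
    [[0, 0, -15], 0],
    [[0, 0, -10], 0],
    [[0, 0, 0], 0],
  ],
  jaw=0.5,
)

```text
time_s: 7.65
tool_pos: [0.494, 0.2102, 0.1061]
eef_rot: [-2.218, -2.221, 0.008]
force: [-0.8, -0.0, 0.4]
gripper_width: 0.695
grip_force: 0.0
```

step_arm(
  deltas=[
    [[0, 0, 0], 0],
    [[0, 0, 0], 0],
    [[0, 0, 0], 0],
    [[0, 0, 0], 0],
    [[0, 0, 0], 0],
    [[0, 0, 0], 0],
  ],
  jaw=0,
  squeeze=20,
)

```text
time_s: 8.25
tool_pos: [0.4997, 0.2109, 0.11]
eef_rot: [2.217, 2.218, 0.011]
force: [3.3, 0.4, 0.5]
gripper_width: 0.191
grip_force: 7.4
```

step_arm(
  deltas=[
    [[0, 0, 0], 0],
    [[0, 0, 0], 0],
    [[0, 0, 0], 0],
  ],
)

```text
time_s: 8.55
tool_pos: [0.4961, 0.2109, 0.1101]
eef_rot: [2.22, 2.222, 0.001]
force: [1.4, -1.0, 3.2]
gripper_width: 0.153
grip_force: 19.1
```

step_arm(
  deltas=[
    [[-2, 0, 0], 0],
    [[-3, 0, 0], 0],
    [[-4, 0, 0], 0],
    [[-5, 0, 0], 0],
    [[-5, 0, 0], 0],
    [[-5, 0, 0], 0],
    [[-5, 0, 0], 0],
    [[-5, 0, 0], 0],
    [[-4, 0, 0], 0],
    [[-3, 0, 0], 0],
    [[-2, 0, 0], 0],
    [[0, 0, 0], 0],
  ],
)

```text
time_s: 9.75
tool_pos: [0.4524, 0.2107, 0.11]
eef_rot: [2.22, 2.222, 0.0]
force: [-0.5, -1.2, 5.7]
gripper_width: 0.147
grip_force: 19.1
```

step_arm(
  deltas=[
    [[0, 0, 0], 0],
    [[0, 0, 0], 0],
    [[0, 0, 0], 0],
    [[0, 0, 0], 0],
  ],
  jaw=0.7,
)

```text
time_s: 10.15
tool_pos: [0.4521, 0.2107, 0.1084]
eef_rot: [-2.22, -2.222, 0.002]
force: [0.6, 1.2, -0.1]
gripper_width: 0.452
grip_force: 0.0
```

step_arm(
  deltas=[
    [[0, 0, 20], 0],
    [[0, 0, 30], 0],
    [[0, 0, 30], 0],
    [[0, 0, 20], 0],
    [[20, 10, 20], 0],
    [[20, 20, 10], 0],
    [[20, 20, 10], 0],
    [[10, 10, 10], 0],
    [[0, 0, 0], 0],
  ],
  jaw=1,
)

```text
time_s: 11.05
tool_pos: [0.5242, 0.2719, 0.2592]
eef_rot: [2.219, 2.223, 0.002]
force: [-0.0, -1.1, 0.4]
gripper_width: 0.999
grip_force: 0.0
```

```bash
cat > e.py <<'E'
from h import *
from scipy.optimize import minimize
im=robot.get_image("wrist");s=robot.read_state();print(s["time_s"],s["tool_pos"])
save(im,"wrist_e.png")
c=robot.silhouettes("block_e",im)
for q in c: print(round(q["confidence"],2),(np.array(q["rect"])*[640,400,640,400]).round())
c=[q for q in c if np.linalg.norm(onz(im,[(q["rect"][0]+q["rect"][2])/2,(q["rect"][1]+q["rect"][3])/2],.06)[:2]-[.526,.352])<.05]
m=c[0]["mask"]
B=np.array([[a,b,c] for a in(-.011,.011) for b in(-.038,.038) for c in(0,.076)])
def iou(p):
    X=R.from_euler("z",p[2]).apply(B)+[p[0],p[1],0]
    h=cv2.convexHull((proj(im,X)*8).round().astype(np.int32))
    k=np.zeros(m.shape,np.uint8);cv2.fillConvexPoly(k,h,1,shift=3);k=k>0
    return -float((k&m).sum())/float((k|m).sum())
b=min((minimize(iou,[.526,.352,y],method="Nelder-Mead",options=dict(initial_simplex=[[.526,.352,y],[.534,.352,y],[.526,.36,y],[.526,.352,y+.1]])) for y in(0,.1,.2,.3)),key=lambda r:r.fun)
print("e",b.x.round(4),b.fun)
for n in("tray","follower_grip","pawl_tip","corr_tape","clip_box"):
    print(n,[(round(q["confidence"],2),onz(im,q["at"],dict(follower_grip=.118,pawl_tip=.028).get(n,0)).round(4)) for q in robot.spot_point(n,im)[:2]])
E
python3 e.py
```

```text
11.1 [0.52327204 0.27110387 0.25868195]
0.85 [406. 189. 460. 268.]
0.84 [339. 191. 395. 272.]
0.65 [368. 187. 413. 270.]
0.59 [389. 191. 438. 250.]
0.56 [291.  58. 333. 141.]
e [0.5255 0.3532 0.2708] -0.9368313805399898
tray [(0.67, array([0.6298, 0.2013, 0.    ])), (0.62, array([0.5596, 0.2095, 0.    ]))]
follower_grip [(0.91, array([0.4472, 0.2109, 0.118 ]))]
pawl_tip [(0.73, array([0.3974, 0.2684, 0.028 ])), (0.73, array([0.4267, 0.1703, 0.028 ]))]
corr_tape [(0.7, array([0.415 , 0.3798, 0.    ]))]
clip_box [(0.97, array([0.6003, 0.3724, 0.    ]))]
```

View pics/wrist_e.png

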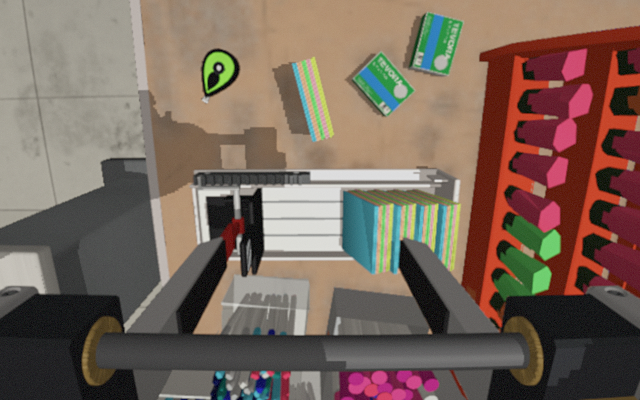

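step_arm(
  deltas=[
    [[1, 14, 0], 0.06],
    [[1, 20, -10], 0.1],
    [[0, 20, -25], 0.11],
    [[0, 20, -30], 0],
    [[0, 8, -30], 0],
    [[0, 0, -25], 0],
    [[0, 0, 0], 0],
  ],
  jaw=0.55,
)

```text
time_s: 12.1
tool_pos: [0.522, 0.3514, 0.1342]
eef_rot: [-1.898, -2.498, 0.014]
force: [-0.3, -0.5, -0.1]
gripper_width: 0.553
grip_force: 0.0
```

step_arm(
  deltas=[
    [[0, 0, -25], 0],
    [[0, 0, -25], 0],
    [[0, 0, -25], 0],
    [[0, 0, -18], 0],
    [[0, 0, 0], 0],
  ],
)

```text
time_s: 12.6
tool_pos: [0.5237, 0.3516, 0.0449]
eef_rot: [-1.901, -2.499, 0.006]
force: [-0.2, 0.9, -0.2]
gripper_width: 0.552
grip_force: 0.0
```

step_arm(
  deltas=[
    [[0, 0, 0], 0],
    [[0, 0, 0], 0],
    [[0, 0, 0], 0],
    [[0, 0, 0], 0],
    [[0, 0, 0], 0],
  ],
  jaw=0,
  squeeze=12,
)

```text
time_s: 13.1
tool_pos: [0.5256, 0.3532, 0.0479]
eef_rot: [1.9, 2.5, 0.003]
force: [0.5, 0.8, 3.0]
gripper_width: 0.235
grip_force: 12.0
```

step_arm(
  deltas=[
    [[0, 0, 10], 0],
    [[0, 0, 25], 0],
    [[0, 0, 30], 0],
    [[0, 0, 30], 0],
    [[0, 0, 15], 0],
    [[0, 0, 0], 0],
  ],
)

```text
time_s: 13.7
tool_pos: [0.5263, 0.3536, 0.16]
eef_rot: [1.899, 2.499, 0.009]
force: [-0.0, 1.0, -0.6]
gripper_width: 0.237
grip_force: 12.0
```

step_arm(
  deltas=[
    [[0, -10, 0], -0.04],
    [[0, -18, 0], -0.05],
    [[0, -18, 0], -0.05],
    [[0, -18, 0], -0.05],
    [[0, -18, 0], -0.04],
    [[0, -18, 0], -0.03],
    [[0, -18, 0], 0],
    [[0, -15, 0], 0],
    [[0, -10, 0], 0],
    [[0, 0, 0], 0],
  ],
)

```text
time_s: 14.7
tool_pos: [0.5251, 0.2085, 0.1567]
eef_rot: [2.211, 2.231, 0.0]
force: [0.8, 0.0, -0.0]
gripper_width: 0.235
grip_force: 12.0
```

Run:
```python
from h import *
s=robot.read_state();print(s["time_s"],s["tool_pos"],s["eef_rot"])
a=robot.get_image("side");b=robot.get_image("wrist")
i=a["color"][190:320,220:400,::-1];j=b["color"][:,160:500,::-1]
cv2.imwrite("pics/p1.png",np.hstack([cv2.resize(i,(415,300),interpolation=2),cv2.resize(j,(255,300))]))
for n in("tray","block_d_mid","block_e_mid","follower_face"):
  for im,t in((a,"side"),(b,"wrist")):
    print(n,t,[(round(q["confidence"],2),onz(im,q["at"],dict(tray=0,block_d_mid=.045,block_e_mid=.15,follower_face=.046)[n]).round(4)) for q in robot.spot_point(n,im)[:2]])
```

```text
14.7 [0.52510298 0.20849085 0.15668454] [2.21095110e+00 2.23146879e+00 4.01035148e-04]
tray side [(0.97, array([0.5665, 0.2111, 0.    ])), (0.68, array([0.6325, 0.1811, 0.    ]))]
tray wrist [(0.68, array([0.5573, 0.2106, 0.    ]))]
block_d_mid side [(0.73, array([0.5852, 0.2142, 0.045 ]))]
block_d_mid wrist [(0.63, array([0.5865, 0.2109, 0.045 ]))]
block_e_mid side [(0.63, array([0.5234, 0.2167, 0.15  ]))]
block_e_mid wrist []
follower_face side [(0.83, array([0.4692, 0.2142, 0.046 ]))]
follower_face wrist [(0.63, array([0.4636, 0.2111, 0.046 ])), (0.28, array([0.6612, 0.2145, 0.046 ]))]
```

View pics/p1.png

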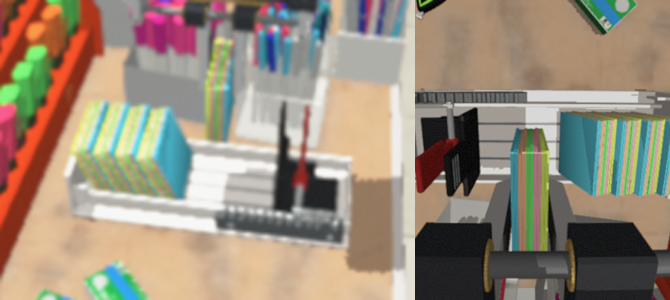

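The block is held upright over the gap between d and the follower, which is now well back. Lowering it.

step_arm(
  deltas=[
    [[1, 2, -15], 0],
    [[0, 0, -25], 0],
    [[0, 0, -25], 0],
    [[0, 0, -18], 0],
    [[0, 0, -8], 0],
    [[0, 0, -5], 0],
    [[0, 0, -3], 0],
    [[0, 0, 0], 0],
  ],
)

```text
time_s: 16.0
tool_pos: [0.5263, 0.2119, 0.0579]
eef_rot: [2.209, 2.233, 0.001]
force: [0.2, 0.2, 0.5]
gripper_width: 0.231
grip_force: 12.0
```

step_arm(
  deltas=[
    [[0, 0, -1.5], 0],
    [[0, 0, -1.5], 0],
    [[0, 0, 0], 0],
  ],
)

```text
time_s: 16.3
tool_pos: [0.5261, 0.2119, 0.0548]
eef_rot: [2.209, 2.233, 0.001]
force: [-0.2, 0.2, -1.3]
gripper_width: 0.232
grip_force: 12.0
```

step_arm(
  deltas=[
    [[0, 0, -1], 0],
    [[0, 0, -1], 0],
    [[0, 0, 0], 0],
  ],
)

```text
time_s: 16.6
tool_pos: [0.5263, 0.2119, 0.0538]
eef_rot: [2.209, 2.233, 0.001]
force: [-2.1, -0.6, 4.1]
gripper_width: 0.23
grip_force: 12.0
```

Touchdown (about 4 N). Opening slightly.

step_arm(
  deltas=[
    [[0, 0, 0], 0],
    [[0, 0, 0], 0],
    [[0, 0, 0], 0],
    [[0, 0, 0], 0],
  ],
  jaw=0.4,
)

```text
time_s: 17.0
tool_pos: [0.5258, 0.2118, 0.0521]
eef_rot: [-2.209, -2.233, 0.001]
force: [0.2, 0.3, -0.6]
gripper_width: 0.398
grip_force: 0.0
```

step_arm(
  deltas=[
    [[0, 0, 10], 0],
    [[0, 0, 15], 0],
    [[0, 0, 20], 0],
    [[0, 0, 25], 0],
    [[0, 0, 25], 0],
    [[-20, 0, 10], 0],
    [[-20, 0, 0], 0],
    [[-20, 0, 0], 0],
    [[-10, 0, 0], 0],
    [[-5, -2, 0], 0],
    [[0, 0, 0], 0],
  ],
)

```text
time_s: 18.1
tool_pos: [0.451, 0.2097, 0.1582]
eef_rot: [2.208, 2.233, 0.002]
force: [1.4, -0.5, -0.3]
gripper_width: 0.399
grip_force: 0.0
```

Run:
```python
from h import *
s=robot.read_state();print(s["time_s"],s["tool_pos"],s["eef_rot"])
a=robot.get_image("side");b=robot.get_image("wrist")
i=a["color"][190:320,220:400,::-1];j=b["color"][:,160:500,::-1]
cv2.imwrite("pics/p2.png",np.hstack([cv2.resize(i,(415,300),interpolation=2),cv2.resize(j,(255,300))]))
for n in("follower_grip","block_e_mid"):
  for im,t in((a,"side"),(b,"wrist")):
    print(n,t,[(round(q["confidence"],2),onz(im,q["at"],dict(follower_grip=.118,block_e_mid=.044)[n]).round(4)) for q in robot.spot_point(n,im)[:2]])
```

```text
18.1 [0.45102397 0.20973075 0.15821284] [2.20847346e+00 2.23311498e+00 1.77108340e-03]
follower_grip side [(0.57, array([0.4492, 0.2223, 0.118 ]))]
follower_grip wrist [(0.61, array([0.4483, 0.2128, 0.118 ]))]
block_e_mid side [(0.68, array([0.5313, 0.2097, 0.044 ]))]
block_e_mid wrist [(0.88, array([0.5243, 0.2103, 0.044 ]))]
```

View pics/p2.png

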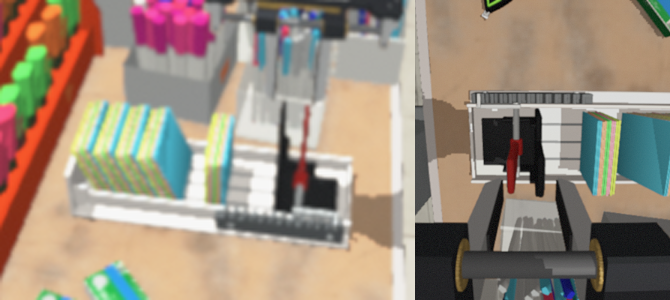

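Block e stands upright and alone behind the row. Now I'll pinch the follower again at x≈0.448.

step_arm(
  deltas=[
    [[-2, 1, 0], 0],
    [[-1, 0, -10], 0],
    [[0, 0, -20], 0],
    [[0, 0, -15], 0],
    [[0, 0, -6], 0],
    [[0, 0, 0], 0],
  ],
  jaw=0.7,
)

```text
time_s: 19.0
tool_pos: [0.4469, 0.2105, 0.105]
eef_rot: [-2.208, -2.233, 0.004]
force: [0.7, 0.6, 0.7]
gripper_width: 0.698
grip_force: 0.0
```

step_arm(
  deltas=[
    [[0, 0, 0], 0],
    [[0, 0, 0], 0],
    [[0, 0, 0], 0],
    [[0, 0, 0], 0],
    [[0, 0, 0], 0],
    [[0, 0, 0], 0],
    [[0, 0, 0], 0],
    [[0, 0, 0], 0],
  ],
  jaw=0,
  squeeze=25,
)

```text
time_s: 19.8
tool_pos: [0.448, 0.2109, 0.1069]
eef_rot: [-2.209, -2.233, -0.001]
force: [2.2, -0.1, 2.2]
gripper_width: 0.153
grip_force: 24.0
```

step_arm(
  deltas=[
    [[2, 0, 0], 0],
    [[4, 0, 0], 0],
    [[5, 0, 0], 0],
    [[5, 0, 0], 0],
    [[5, 0, 0], 0],
    [[5, 0, 0], 0],
    [[5, 0, 0], 0],
    [[5, 0, 0], 0],
    [[5, 0, 0], 0],
    [[4, 0, 0], 0],
    [[3, 0, 0], 0],
    [[2, 0, 0], 0],
    [[2, 0, 0], 0],
    [[2, 0, 0], 0],
    [[2, 0, 0], 0],
    [[2, 0, 0], 0],
    [[2, 0, 0], 0],
    [[2, 0, 0], 0],
  ],
)

```text
time_s: 21.6
tool_pos: [0.5104, 0.2113, 0.1069]
eef_rot: [-2.209, -2.233, -0.001]
force: [-2.1, 0.9, 5.5]
gripper_width: 0.154
grip_force: 24.0
```

step_arm(
  deltas=[
    [[2, 0, 0], 0],
    [[2, 0, 0], 0],
    [[2, 0, 0], 0],
    [[2, 0, 0], 0],
    [[2, 0, 0], 0],
    [[2, 0, 0], 0],
    [[2, 0, 0], 0],
    [[2, 0, 0], 0],
  ],
)

```text
time_s: 22.4
tool_pos: [0.5264, 0.2113, 0.1069]
eef_rot: [-2.209, -2.234, -0.002]
force: [-1.4, 1.3, 5.6]
gripper_width: 0.151
grip_force: 24.0
```

step_arm(
  deltas=[
    [[1.5, 0, 0], 0],
    [[1.5, 0, 0], 0],
    [[1.5, 0, 0], 0],
    [[1.5, 0, 0], 0],
    [[1.5, 0, 0], 0],
    [[1.5, 0, 0], 0],
    [[1.5, 0, 0], 0],
    [[1.5, 0, 0], 0],
  ],
)

```text
time_s: 23.2
tool_pos: [0.5371, 0.2114, 0.1069]
eef_rot: [-2.207, -2.233, 0.002]
force: [-5.2, 1.4, 6.2]
gripper_width: 0.152
grip_force: 23.9
```

step_arm(
  deltas=[
    [[1, 0, 0], 0],
    [[1, 0, 0], 0],
    [[1, 0, 0], 0],
    [[1, 0, 0], 0],
    [[1, 0, 0], 0],
    [[1, 0, 0], 0],
  ],
)

```text
time_s: 23.8
tool_pos: [0.5432, 0.2114, 0.1069]
eef_rot: [-2.207, -2.233, 0.001]
force: [-3.8, 1.5, 7.5]
gripper_width: 0.152
grip_force: 23.9
```

step_arm(
  deltas=[
    [[1, 0, 0], 0],
    [[1, 0, 0], 0],
    [[1, 0, 0], 0],
    [[1, 0, 0], 0],
    [[1, 0, 0], 0],
    [[1, 0, 0], 0],
  ],
)

```text
time_s: 24.4
tool_pos: [0.5494, 0.2114, 0.1069]
eef_rot: [-2.207, -2.233, 0.001]
force: [-3.8, 1.4, 7.0]
gripper_width: 0.154
grip_force: 23.9
```

step_arm(
  deltas=[
    [[1, 0, 0], 0],
    [[1, 0, 0], 0],
    [[1, 0, 0], 0],
  ],
)

```text
time_s: 24.7
tool_pos: [0.5524, 0.2114, 0.1069]
eef_rot: [-2.207, -2.233, 0.001]
force: [-4.3, 1.1, 6.0]
gripper_width: 0.153
grip_force: 23.9
```

```bash
cat > p.py <<'E'
from h import *
import sys
s=robot.read_state();print(s["time_s"],s["tool_pos"],s["force"])
a=robot.get_image("side");b=robot.get_image("wrist")
i=a["color"][190:320,220:400,::-1];j=b["color"][:300,200:600,::-1]
cv2.imwrite("pics/"+sys.argv[1],np.hstack([cv2.resize(i,(400,289),interpolation=2),cv2.resize(j,(385,289))]))
E
python3 p.py p3.png
```

```text
24.7 [0.55236403 0.21143432 0.10691689] [-4.32068911  1.10556294  6.04070632]
```

View pics/p3.png

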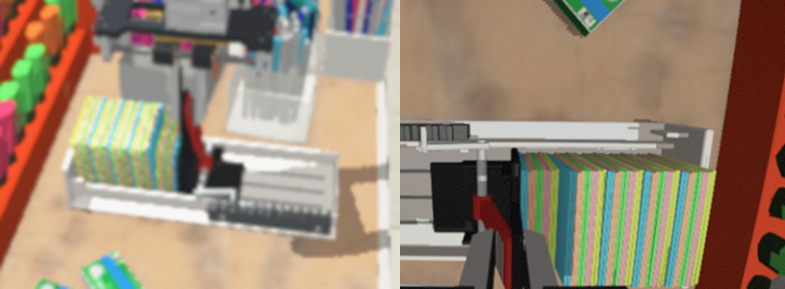

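The row is nearly upright, with a small lean left in the front four. I'll go on gently.

step_arm(
  deltas=[
    [[0.7, 0, 0], 0],
    [[0.7, 0, 0], 0],
    [[0.6, 0, 0], 0],
  ],
)

```text
time_s: 25.1
tool_pos: [0.5544, 0.2115, 0.1069]
eef_rot: [-2.207, -2.233, 0.0]
force: [-4.3, 1.3, 6.5]
gripper_width: 0.153
grip_force: 23.9
```

step_arm(
  deltas=[
    [[0.5, 0, 0], 0],
    [[0.5, 0, 0], 0],
    [[0, 0, 0], 0],
  ],
)

```text
time_s: 25.4
tool_pos: [0.5556, 0.2115, 0.1069]
eef_rot: [-2.208, -2.233, 0.0]
force: [-3.6, 1.9, 6.1]
gripper_width: 0.153
grip_force: 23.9
```

step_arm(
  deltas=[
    [[0.5, 0, 0], 0],
    [[0.5, 0, 0], 0],
    [[0, 0, 0], 0],
  ],
)

```text
time_s: 25.7
tool_pos: [0.5566, 0.2115, 0.1069]
eef_rot: [-2.208, -2.233, -0.0]
force: [-3.2, 1.5, 6.6]
gripper_width: 0.153
grip_force: 23.9
```

step_arm(
  deltas=[
    [[0.5, 0, 0], 0],
    [[0.5, 0, 0], 0],
    [[0, 0, 0], 0],
  ],
)

```text
time_s: 26.0
tool_pos: [0.5576, 0.2115, 0.1069]
eef_rot: [-2.208, -2.233, -0.0]
force: [-3.5, 1.5, 6.3]
gripper_width: 0.152
grip_force: 23.9
```

step_arm(
  deltas=[
    [[0.5, 0, 0], 0],
    [[0.5, 0, 0], 0],
    [[0, 0, 0], 0],
  ],
)

```text
time_s: 26.3
tool_pos: [0.5577, 0.2115, 0.1069]
eef_rot: [-2.206, -2.232, 0.002]
force: [-5.3, 1.7, 7.7]
gripper_width: 0.155
grip_force: 23.8
```

step_arm(
  deltas=[
    [[0.5, 0, 0], 0],
    [[0.5, 0, 0], 0],
    [[0, 0, 0], 0],
  ],
)

```text
time_s: 26.6
tool_pos: [0.5577, 0.2115, 0.1069]
eef_rot: [-2.205, -2.231, 0.005]
force: [-7.7, 1.7, 9.0]
gripper_width: 0.149
grip_force: 23.8
```

```bash
python3 p.py p4.png
```

```text
26.6 [0.55772557 0.21146517 0.10688216] [-7.68102487  1.70085817  8.95606074]
```

View pics/p4.png

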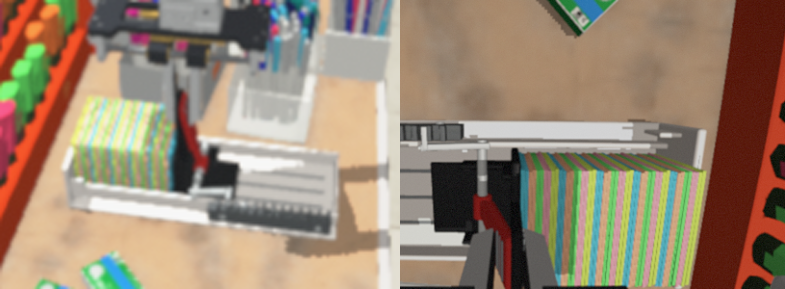

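The row is upright and solid against the stop (about 8 N). I'll relieve the push and let go in place.

step_arm(
  deltas=[
    [[-0.6, 0, 0], 0],
    [[-0.6, 0, 0], 0],
    [[0, 0, 0], 0],
  ],
)

```text
time_s: 27.0
tool_pos: [0.5577, 0.2115, 0.1069]
eef_rot: [-2.207, -2.233, 0.002]
force: [-4.3, 0.8, 7.7]
gripper_width: 0.155
grip_force: 24.0
```

step_arm(
  deltas=[
    [[0, 0, 0], 0],
    [[0, 0, 0], 0],
    [[0, 0, 0], 0],
    [[0, 0, 0], 0],
  ],
  jaw=0.25,
)

```text
time_s: 27.4
tool_pos: [0.5575, 0.2111, 0.1063]
eef_rot: [-2.207, -2.233, 0.004]
force: [-4.5, 0.4, 4.4]
gripper_width: 0.247
grip_force: 2.7
```

step_arm(
  deltas=[
    [[0, 0, 0], 0],
    [[0, 0, 0], 0],
    [[0, 0, 0], 0],
    [[0, 0, 0], 0],
  ],
  jaw=0.4,
)

```text
time_s: 27.8
tool_pos: [0.5589, 0.2106, 0.1059]
eef_rot: [2.209, 2.233, -0.001]
force: [0.7, 0.3, 0.7]
gripper_width: 0.399
grip_force: 0.0
```

step_arm(
  deltas=[
    [[-2, 0, 0], 0],
    [[-2, 0, 0], 0],
    [[-1, 0, 0], 0],
    [[0, 0, 0], 0],
  ],
)

```text
time_s: 28.2
tool_pos: [0.5536, 0.2108, 0.1066]
eef_rot: [2.209, 2.234, 0.0]
force: [0.4, 0.2, 0.1]
gripper_width: 0.401
grip_force: 0.0
```

step_arm(
  deltas=[
    [[-1.5, 0, 0], 0],
    [[-1.5, 0, 0], 0],
    [[-1, 0, 0], 0],
    [[-1, 0, 0], 0],
    [[-0.5, 0, 0], 0],
    [[0, 0, 0], 0],
  ],
)

```text
time_s: 28.8
tool_pos: [0.5482, 0.2108, 0.1065]
eef_rot: [2.209, 2.234, 0.0]
force: [-0.3, 0.2, 0.0]
gripper_width: 0.4
grip_force: 0.0
```

step_arm(
  deltas=[
    [[-0.5, 0, 0], 0],
    [[-0.5, 0, 0], 0],
    [[0, 0, 0], 0],
  ],
)

```text
time_s: 29.1
tool_pos: [0.5472, 0.2108, 0.1065]
eef_rot: [2.209, 2.234, -0.0]
force: [0.6, -0.0, -0.2]
gripper_width: 0.398
grip_force: 0.0
```

step_arm(
  deltas=[
    [[-0.5, 0, 0], 0],
    [[-0.5, 0, 0], 0],
    [[0, 0, 0], 0],
  ],
)

```text
time_s: 29.4
tool_pos: [0.5462, 0.2108, 0.1065]
eef_rot: [2.209, 2.234, 0.0]
force: [0.6, -0.1, 0.8]
gripper_width: 0.397
grip_force: 0.0
```

step_arm(
  deltas=[
    [[-0.5, 0, 0], 0],
    [[-0.5, 0, 0], 0],
    [[0, 0, 0], 0],
  ],
)

```text
time_s: 29.7
tool_pos: [0.546, 0.2108, 0.1065]
eef_rot: [2.208, 2.233, 0.002]
force: [3.2, 0.2, -1.7]
gripper_width: 0.4
grip_force: 1.9
```

step_arm(
  deltas=[
    [[-0.5, 0, 0], 0],
    [[-0.5, 0, 0], 0],
    [[0, 0, 0], 0],
  ],
)

```text
time_s: 30.0
tool_pos: [0.5457, 0.2108, 0.1065]
eef_rot: [2.208, 2.232, 0.004]
force: [6.5, 0.1, -3.7]
gripper_width: 0.407
grip_force: 3.2
```

It holds rearward at 6.5 N without moving, so the pawl is down in a notch. I'll back off, rise, and check.

step_arm(
  deltas=[
    [[2, 0, 0], 0],
    [[2, 0, 0], 0],
    [[0, 0, 0], 0],
    [[0, 0, 15], 0],
    [[0, 0, 25], 0],
    [[0, 0, 30], 0],
    [[0, 0, 30], 0],
    [[-20, 0, 30], 0],
    [[-30, 0, 20], 0],
    [[-30, 0, 0], 0],
    [[-20, 0, 0], 0],
    [[0, 0, 0], 0],
  ],
  jaw=0.42,
)

```text
time_s: 31.2
tool_pos: [0.4465, 0.2112, 0.2591]
eef_rot: [2.207, 2.235, 0.005]
force: [-0.2, -0.9, 0.7]
gripper_width: 0.416
grip_force: 0.0
```

```bash
python3 p.py p5.png
python3 - <<'E'
from h import *
a=robot.get_image("side");b=robot.get_image("wrist")
for n,z in(("follower_face",.046),("follower_grip",.118),("pawl_tip",.028),("block_e_mid",.044),("block_a_mid",.044)):
  for im,t in((a,"side"),(b,"wrist")):
    print(n,t,[(round(q["confidence"],2),onz(im,q["at"],z).round(4)) for q in robot.spot_point(n,im)[:2]])
E
```

```text
31.2 [0.44654749 0.21116037 0.25906869] [-0.24920502 -0.94889127  0.67925616]
follower_face side [(0.78, array([0.5644, 0.2004, 0.046 ]))]
follower_face wrist [(0.85, array([0.565 , 0.2109, 0.046 ])), (0.18, array([0.5871, 0.2132, 0.046 ]))]
follower_grip side [(0.91, array([0.5551, 0.2195, 0.118 ])), (0.53, array([0.5994, 0.2811, 0.118 ]))]
follower_grip wrist [(0.81, array([0.5507, 0.2141, 0.118 ]))]
pawl_tip side [(0.73, array([0.4986, 0.2637, 0.028 ])), (0.3, array([0.5609, 0.1362, 0.028 ]))]
pawl_tip wrist [(0.88, array([0.5006, 0.2667, 0.028 ]))]
block_e_mid side [(0.73, array([0.493, 0.269, 0.044])), (0.6, array([0.5729, 0.2189, 0.044 ]))]
block_e_mid wrist []
block_a_mid side [(0.6, array([0.6623, 0.2212, 0.044 ])), (0.58, array([0.4951, 0.2756, 0.044 ]))]
block_a_mid wrist []
```

View pics/p5.png

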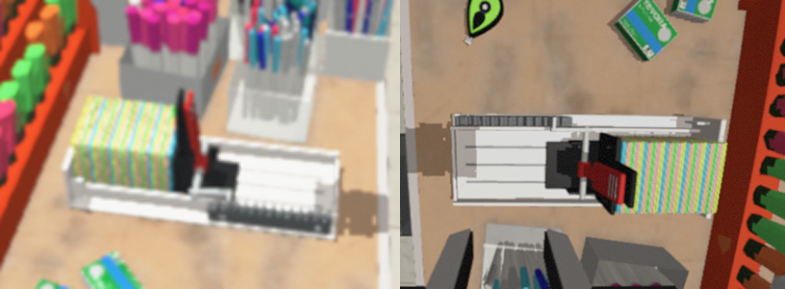

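The side view shows the paddle closer to the tab than it was when released. I'll measure the gap at the top against the earlier pictures.

```bash
cat > g.py <<'E'
from h import *
import sys
def red(im):
    c=im["color"].astype(int); return (c[...,0]>110)&(c[...,1]<60)&(c[...,2]<60)
def gap(im,lab):
    for f in("lever","follower"):
        for q in robot.silhouettes(f,im)[:2]:
            m=q["mask"]; ys,xs=np.where(m)
            if len(ys)==0: continue
            y0=ys.min(); k=(ys<=y0+2)
            print(lab,f,round(q["confidence"],2),"top",xs[k].min(),xs[k].max(),y0,onz(im,((xs[k].mean()+.5)/640,y0/400),.131).round(4),"n",len(ys))
im=robot.get_image("side");gap(im,"now")
c=cv2.imread("pics/side0.png")[:,:,::-1];now=im["color"]
out=[]
for z,(r,x) in((c,(225,310)),(now,(225,270))): out.append(cv2.resize(z[r:r+50,x:x+50,::-1],(390,390),interpolation=0))
p=cv2.imread("pics/side1.png");
cv2.imwrite("pics/gap.png",np.hstack(out))
E
python3 g.py
```

```text
now lever 0.87 top 303 307 232 [0.5509 0.2077 0.131 ] n 323
now follower 0.65 top 300 306 231 [0.5576 0.2052 0.131 ] n 879
now follower 0.55 top 304 306 233 [0.5506 0.2112 0.131 ] n 280
```

View pics/gap.png

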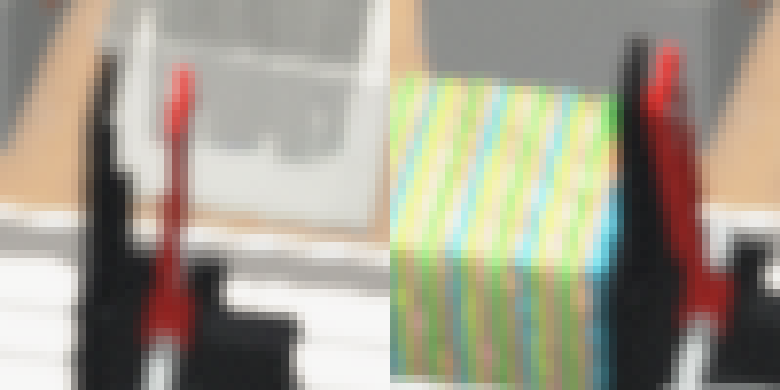

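The lever leans at about half the released gap (4 px against 10 px), so the pawl is standing on a land. I'll go back and ease the follower rearward with the front finger against the tab.

step_arm(
  deltas=[
    [[20, 0, 0], 0],
    [[30, 0, 0], 0],
    [[30, 0, -20], 0],
    [[23, 0, -30], 0],
    [[0, 0, -30], 0],
    [[0, 0, -30], 0],
    [[0, 0, -25], 0],
    [[0, 0, -17], 0],
    [[0, 0, 0], 0],
  ],
  jaw=0.4,
)

```text
time_s: 32.95
tool_pos: [0.5491, 0.2102, 0.1009]
eef_rot: [-2.207, -2.231, 0.009]
force: [-0.3, -0.7, -1.3]
gripper_width: 0.397
grip_force: 0.0
```

step_arm(
  deltas=[
    [[-1, 0, 0], 0],
    [[-1, 0, 0], 0],
    [[-1, 0, 0], 0],
    [[-0.5, 0, 0], 0],
    [[-0.5, 0, 0], 0],
    [[0, 0, 0], 0],
  ],
)

```text
time_s: 33.55
tool_pos: [0.5473, 0.2109, 0.1048]
eef_rot: [2.209, 2.233, 0.001]
force: [-0.3, 0.5, -0.8]
gripper_width: 0.4
grip_force: 0.0
```

step_arm(
  deltas=[
    [[-0.5, 0, 0], 0],
    [[-0.5, 0, 0], 0],
    [[0, 0, 0], 0],
  ],
)

```text
time_s: 33.85
tool_pos: [0.5461, 0.2108, 0.1045]
eef_rot: [-2.209, -2.234, 0.0]
force: [0.9, -0.3, 0.9]
gripper_width: 0.401
grip_force: 0.0
```

step_arm(
  deltas=[
    [[-0.5, 0, 0], 0],
    [[-0.5, 0, 0], 0],
    [[-0.5, 0, 0], 0],
    [[0, 0, 0], 0],
  ],
)

```text
time_s: 34.25
tool_pos: [0.5459, 0.2108, 0.1044]
eef_rot: [2.208, 2.232, 0.003]
force: [4.3, 0.2, -3.1]
gripper_width: 0.4
grip_force: 2.5
```

step_arm(
  deltas=[
    [[-0.5, 0, 0], 0],
    [[-0.5, 0, 0], 0],
    [[0, 0, 0], 0],
  ],
)

```text
time_s: 34.55
tool_pos: [0.5456, 0.2108, 0.1044]
eef_rot: [2.208, 2.231, 0.005]
force: [7.9, 0.5, -3.4]
gripper_width: 0.402
grip_force: 3.6
```

```bash
cat > g2.py <<'E'
from h import *
im=robot.get_image("side");r={}
s=robot.read_state();print(s["time_s"],s["tool_pos"],s["force"])
for f in("lever","follower"):
    for q in robot.silhouettes(f,im)[:2]:
        ys,xs=np.where(q["mask"]);y0=ys.min();k=ys<=y0+2
        print(f,round(q["confidence"],2),xs[k].min(),xs[k].max(),y0)
c=im["color"].astype(int);red=(c[...,0]>90)&(c[...,1]<.5*c[...,0])&(c[...,2]<.5*c[...,0]);blk=c.max(2)<75
for y in range(230,262,3): print(y,"red",[x for x in range(285,325) if red[y,x]],"blk",[x for x in range(285,325) if blk[y,x]])
E
python3 g2.py
```

```text
34.6 [0.54561162 0.21079426 0.10441441] [ 6.5468109   0.59814141 -4.11643975]
lever 0.53 304 307 232
lever 0.51 368 373 148
follower 0.74 300 305 234
follower 0.19 292 294 242
230 red [] blk [299]
233 red [305, 306] blk [299, 300, 301, 302]
236 red [305] blk [299, 300, 301, 302]
239 red [303, 304, 305] blk [300, 301, 302]
242 red [304, 305, 306, 307] blk [299, 300, 301, 302]
245 red [304, 305, 306, 307, 308] blk [299, 300, 301, 302, 303]
248 red [305, 306, 307, 308] blk [300, 301, 302, 303, 304]
251 red [305, 306, 307, 308] blk [300, 301, 302, 303, 304]
254 red [306, 307, 308, 309] blk [300, 301, 302, 303, 304, 305]
257 red [307, 308, 309] blk [299, 300, 301, 302, 303, 304, 305, 314, 315, 316, 317]
260 red [308, 309, 310, 311, 312, 313] blk [298, 299, 300, 301, 302, 303, 304, 305, 306, 307, 314, 315, 316]
```

It stalls at 8 N. A very light pinch (3 N, below the 5 N spring on a land) will take load off the pawl while I ease back.

step_arm(
  deltas=[
    [[3, 0, 0], 0],
    [[4, 0, 0], 0],
    [[4, 0, 0], 0],
    [[1, 0, 0], 0],
    [[0, 0, 0], 0],
  ],
)

```text
time_s: 35.2
tool_pos: [0.5557, 0.2108, 0.1044]
eef_rot: [-2.209, -2.233, 0.0]
force: [-0.5, 0.5, 0.5]
gripper_width: 0.397
grip_force: 0.0
```

step_arm(
  deltas=[
    [[0, 0, 0], 0],
    [[0, 0, 0], 0],
    [[0, 0, 0], 0],
    [[0, 0, 0], 0],
  ],
  jaw=0,
  squeeze=3,
)

```text
time_s: 35.6
tool_pos: [0.555, 0.211, 0.1043]
eef_rot: [-2.208, -2.233, 0.002]
force: [-3.0, 0.4, 0.4]
gripper_width: 0.212
grip_force: 3.0
```

step_arm(
  deltas=[
    [[-0.5, 0, 0], 0],
    [[-0.5, 0, 0], 0],
    [[-0.5, 0, 0], 0],
    [[-0.5, 0, 0], 0],
    [[0, 0, 0], 0],
  ],
)

```text
time_s: 36.1
tool_pos: [0.5545, 0.2109, 0.1044]
eef_rot: [2.209, 2.233, 0.003]
force: [3.8, 1.0, -3.4]
gripper_width: 0.216
grip_force: 3.0
```

step_arm(
  deltas=[
    [[-0.5, 0, 0], 0],
    [[-0.5, 0, 0], 0],
    [[0, 0, 0], 0],
  ],
)

```text
time_s: 36.4
tool_pos: [0.554, 0.2108, 0.1044]
eef_rot: [2.208, 2.232, 0.004]
force: [6.2, 1.2, -5.0]
gripper_width: 0.226
grip_force: 3.0
```

Earlier readings put the locked tab face at 0.509 and 0.459, which means a notch about 5.5 mm behind the stop (pinched TCP ≈ 0.5523). I'll squeeze fully and ease back to it.

step_arm(
  deltas=[
    [[3, 0, 0], 0],
    [[0, 0, 0], 0],
    [[0, 0, 0], 0],
    [[0, 0, 0], 0],
    [[0, 0, 0], 0],
  ],
  jaw=0,
  squeeze=20,
)

```text
time_s: 36.9
tool_pos: [0.5552, 0.2109, 0.1044]
eef_rot: [-2.209, -2.233, 0.001]
force: [-0.8, 2.1, -0.5]
gripper_width: 0.159
grip_force: 19.5
```

step_arm(
  deltas=[
    [[-0.5, 0, 0], 0],
    [[-0.5, 0, 0], 0],
    [[-0.5, 0, 0], 0],
    [[-0.5, 0, 0], 0],
    [[0, 0, 0], 0],
  ],
)

```text
time_s: 37.4
tool_pos: [0.5537, 0.2109, 0.1044]
eef_rot: [2.209, 2.234, 0.0]
force: [1.0, 1.2, -2.0]
gripper_width: 0.162
grip_force: 19.6
```

step_arm(
  deltas=[
    [[-0.5, 0, 0], 0],
    [[-0.5, 0, 0], 0],
    [[0, 0, 0], 0],
  ],
)

```text
time_s: 37.7
tool_pos: [0.5526, 0.2109, 0.1044]
eef_rot: [-2.209, -2.234, -0.0]
force: [1.3, 1.9, -2.2]
gripper_width: 0.158
grip_force: 19.6
```

step_arm(
  deltas=[
    [[0, 0, 0], 0],
    [[0, 0, 0], 0],
    [[0, 0, 0], 0],
    [[0, 0, 0], 0],
  ],
  jaw=0.42,
)

```text
time_s: 38.1
tool_pos: [0.553, 0.2107, 0.105]
eef_rot: [2.208, 2.233, 0.001]
force: [-0.9, 0.5, 1.1]
gripper_width: 0.414
grip_force: 0.7
```

```bash
python3 g2.py | head -12
```

```text
38.15 [0.55313821 0.21055492 0.10488116] [-0.74489825  0.70319133  0.82734707]
lever 0.46 309 311 234
follower 0.6 300 302 231
230 red [] blk []
233 red [] blk [301, 302]
236 red [311] blk [300, 301, 302]
239 red [310] blk [300, 301, 302, 303]
242 red [310] blk [300, 301, 302, 303, 304]
245 red [310] blk [300, 301, 302, 303, 304]
248 red [310, 311] blk [300, 301, 302, 303, 304, 305]
251 red [] blk [300, 301, 302, 303, 304, 305]
254 red [310] blk [300, 301, 302, 303, 304, 305, 306]
```

The gap is back to about 9 px, so the lever is fully released. I'll feel the lock both ways.

step_arm(
  deltas=[
    [[0, 0, 0], 0],
    [[-2, 0, 0], 0],
    [[-4, 0, 0], 0],
    [[-4, 0, 0], 0],
    [[-3, 0, 0], 0],
    [[-1, 0, 0], 0],
    [[-1, 0, 0], 0],
    [[0, 0, 0], 0],
  ],
  jaw=0.5,
)

```text
time_s: 39.05
tool_pos: [0.5377, 0.2108, 0.1045]
eef_rot: [2.209, 2.234, 0.0]
force: [0.5, 0.2, -0.6]
gripper_width: 0.5
grip_force: 0.2
```

step_arm(
  deltas=[
    [[-0.7, 0, 0], 0],
    [[-0.7, 0, 0], 0],
    [[0, 0, 0], 0],
  ],
)

```text
time_s: 39.35
tool_pos: [0.5373, 0.2108, 0.1045]
eef_rot: [2.208, 2.232, 0.003]
force: [4.0, -0.5, -2.4]
gripper_width: 0.503
grip_force: 2.4
```

step_arm(
  deltas=[
    [[-0.7, 0, 0], 0],
    [[-0.7, 0, 0], 0],
    [[0, 0, 0], 0],
  ],
)

```text
time_s: 39.65
tool_pos: [0.5372, 0.2108, 0.1045]
eef_rot: [2.207, 2.231, 0.006]
force: [8.1, 0.8, -5.9]
gripper_width: 0.503
grip_force: 4.3
```

step_arm(
  deltas=[
    [[3, 0, 0], 0],
    [[2, 0, 0], 0],
    [[0, 0, 0], 0],
    [[0, 0, 15], 0],
    [[0, 0, 25], 0],
    [[0, 0, 30], 0],
    [[0, 0, 30], 0],
    [[-20, 0, 30], 0],
    [[-30, 0, 20], 0],
    [[-30, 0, 0], 0],
    [[-20, 0, 0], 0],
    [[0, 0, 0], 0],
  ],
)

```text
time_s: 40.85
tool_pos: [0.4382, 0.2111, 0.2571]
eef_rot: [2.207, 2.235, 0.005]
force: [-0.5, 0.3, -0.3]
gripper_width: 0.5
grip_force: 0.0
```

```bash
python3 g2.py
python3 - <<'E'
from h import *
a=robot.get_image("side");b=robot.get_image("wrist")
for n,z in(("follower_face",.046),("follower_grip",.118),("pawl_tip",.028),("block_e_mid",.044),("clip_box",0),("corr_tape",0)):
  for im,t in((a,"side"),(b,"wrist")):
    print(n,t,[(round(q["confidence"],2),onz(im,q["at"],z).round(4)) for q in robot.spot_point(n,im)[:2]])
# row top edges: columns of light-blue bands (lean check)
for q in robot.silhouettes("block_e",b)[:5]: print((np.array(q["rect"])*[640,400,640,400]).round(),round(q["confidence"],2))
# tilt of stripes in the side view on the row's +y side
g=cv2.cvtColor(a["color"],cv2.COLOR_RGB2GRAY)[236:272,256:296].astype(float)
gx=cv2.Sobel(g,6,1,0);gy=cv2.Sobel(g,6,0,1);print("stripe angle",.5*np.arctan2(2*(gx*gy).sum(),(gx*gx-gy*gy).sum()))
E
```

```text
40.9 [0.43941545 0.21104903 0.25634329] [ 0.47195348 -0.68993264 -0.43041956]
lever 0.74 311 313 233
follower 0.97 301 313 232
230 red [] blk []
233 red [312, 313] blk [302, 303]
236 red [311, 312] blk [302, 303]
239 red [311, 312] blk [302, 303, 304]
242 red [311] blk [301, 302, 303, 304, 305]
245 red [311, 312] blk [301, 302, 303, 304, 305]
248 red [311, 312] blk [301, 302, 303, 304, 305, 306]
251 red [311] blk [301, 302, 303, 304, 305, 306]
254 red [311] blk [301, 302, 303, 304, 305, 306, 307]
257 red [310, 311] blk [300, 301, 302, 303, 304, 305, 306, 307, 308, 309, 316, 317, 318]
260 red [310, 311, 312, 313] blk [300, 301, 302, 303, 304, 305, 306, 307, 308, 309, 315, 316, 317, 318]
follower_face side [(0.72, array([0.5596, 0.2148, 0.046 ]))]
follower_face wrist [(0.61, array([0.5608, 0.2151, 0.046 ])), (0.43, array([0.6515, 0.2127, 0.046 ]))]
follower_grip side [(0.98, array([0.5442, 0.2275, 0.118 ]))]
follower_grip wrist [(0.92, array([0.5489, 0.2108, 0.118 ]))]
pawl_tip side [(0.52, array([0.4976, 0.2646, 0.028 ])), (0.36, array([0.6476, 0.1998, 0.028 ]))]
pawl_tip wrist [(0.91, array([0.4946, 0.2658, 0.028 ]))]
block_e_mid side [(0.85, array([0.5717, 0.2301, 0.044 ]))]
block_e_mid wrist [(0.82, array([0.5736, 0.2118, 0.044 ])), (0.59, array([0.6508, 0.2112, 0.044 ]))]
clip_box side [(0.62, array([0.6105, 0.3662, 0.    ]))]
clip_box wrist [(0.82, array([0.6018, 0.3723, 0.    ])), (0.43, array([0.5829, 0.1813, 0.    ]))]
corr_tape side [(0.73, array([0.4115, 0.3768, 0.    ]))]
corr_tape wrist []
[485. 143. 527. 221.] 0.9
[448. 141. 486. 222.] 0.89
[429. 140. 462. 223.] 0.81
[501. 142. 547. 220.] 0.63
stripe angle -1.4111873777430337
```

```bash
python3 -c "
from workcell import robot
print(robot.close_job())"
```

```text
the job is handed in; nothing more can be done
None
```

I handed the job in at about 41 s: block e stands in the tray behind the row, all five blocks looked upright when pushed up, and the follower is locked one notch back, about 4 mm short of fully snug. The lock held against 8 N pushing it rearward; I did not test it forward. The clip carton and correction tape measured where they started; I stayed clear of the highlighter and glue stick but did not re-measure them.

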